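Fit the breaking hardie into its block

ROBOT

A 7-joint arm with a two-finger parallel gripper is mounted at the origin on a cart in front of the work surface, level with it; the furniture and walls round the work are solid. World frame = base frame: x ahead of the robot, y to its left, z up, the work surface at z = 0. Lengths are in mm, angles in rad, forces in N, time in s.
With the tool pointing down it reaches from about 400 to 925 mm from the base axis. Payload 4.1 kg.
Tool frame: the origin (TCP) lies between the finger pads; the fingertips stand 25 mm ahead of it and the grasp point (between the pads) lies 6 mm ahead of it; z points along the fingers, y is the line along which they close (so a half turn about z gives the same grasp; the last joint's range is limited). The gripper opens to 85 mm and grips with 20 to 120 N. Pads are 22 mm wide; open, the fingers measure 114 mm over their backs; the gripper's body (76 mm by 85 mm) begins 54 mm behind the grasp point. The pads swing forward as they close: fully open they stand 13 mm farther back than shut.
Start: joints at [-1.261, 0.398, 0.045, 1.537, -0.019, 1.207, -0.051], TCP at [258.362, 596.48, 256.347] pointing down, gripper open.
Joint ranges: [-2.82, 2.82], [-0.49, 2.23], [-1.37, 1.46], [0, 2.46], [-1.36, 4.5], [0.23, 2], [-2.94, 2.94]. Speed limits (rad/s): [2.57, 2.57, 3.14, 3.14, 3.14, 3.14, 3.14].

INTERFACE

Orientations are given as a unit quaternion [w, x, y, z].
In Python, from rig import sensors, camera, job gives the robot as it stands. The module is installed in compiled form; this text tells all that it offers.
- The arm moves only by the shell command python3 -m jog 'ROWS' [FORCE]. ROWS is JSON, a list of rows, each an object of numbers: "dx", "dy", "dz": the shift along the tool's x, y, z in cm; "yaw": the turn about the tool's z in rad; "jaw": the closure in counts, from 0 (fully open) to 255 (shut). In form: [{"dx": .., "dy": .., "dz": .., "yaw": .., "jaw": ..}, ...]. A call has 1 to 8 rows; each row is the pose to reach, as a shift and turn from the pose commanded when the call began, along the tool's axes at that moment; what a row does not reach only later rows make up. A row lasts 1/10 s, in which the tool goes at most 50 mm and 8.59 degrees, less where a joint would pass 70% of its speed; a pose out of reach is approached as far as the arm can. A call with a gripper value outside its range is refused whole. The fingers move at their own pace and stop on an object; FORCE is the grip in N (left out, the last holds). Time passes only in rows, so rows that repeat a pose let the fingers close. It gives the time, the measured TCP pose, the force, the opening and the grip force at its end, in the units of the state.
- sensors.read_state(): the state, without advancing time (a new reading comes with each control period).
- camera(name): name is "scene" or "side" or "wrist"; returns a dict with "pixels" (384x512x3 uint8, blue, green, red), "range_z" (384x512 float32, mm along the optical axis (not along the pixel's ray), 0 where there is no reading), "fx", "fy", "cx", "cy" (pixels), "rvec" (rotation vector, rad) and "tvec" (3), from world to camera coordinates, as OpenCV has them; the wrist camera has in their place "tool_from_camera" (4x4, takes a point from camera to tool coordinates, whose origin is the TCP and whose axes are the flange's). Camera axes: x right, y down, z forward; pixel columns grow to the right and rows downward; lengths in mm; the calibration is good to about 2 mm. A picture is of the moment at which its call begins: read the wrist's pose just before it.
- job.close_job(): hands the job in; it is judged then, once.
The state is a dict: "clock": time; "q": joint angles; "joint_velocities": joint speeds; "joint_efforts": joint torques, N m; "ee_pos": TCP position; "eef_rot": TCP orientation; "wrist_force": force on the tool from outside, world axes, zero at the start; "ft_torque": the same for the moment, N m; "width": finger opening in mm; "gripper_force": force on a finger pad.
Only numpy, scipy, OpenCV 4.12 (cv2) and the standard library are available. Lean on these libraries where they do the work, as an engineer would, in place of code of your own. Each camera call takes 0.05 s, during which the arm holds its last target. There are 200 camera calls.

TASK

Take the hardie (the steel tool with the wedge-shaped blade) out of the tool stand and fit it into the tight bore of the breaking block: tilt it clearly, start the lower edge of its shank in the bore, and only then straighten it and slide it home. Leave it fully home with its collar flat on the steel flange, its blade running along the long side of the block, and released. Feel your way and never press the hardie against the block with more than about 40 N; leave everything else where it is.

Things in the scene. Friction and masses are not known exactly. Their poses are not given: they have to be found in the camera images.
- hardie: the hardie, steel, 100 mm tall, 0.2 to 0.4 kg. Origin: centre of its foot, z up the shank. Round shank 24 mm in diameter, 42 mm long, foot edge rounded 1 mm; then a collar 38 mm in diameter, 8 mm thick; then a blade 44 mm long (x), 18 mm thick (y), flat-sided from 50 to 86 mm above the foot, then a wedge. It starts upright in one of the stand's two holes, collar on the stand's top
- hardie_grip (a point): where to grip the hardie: the centre of the blade's flat sides, 70 mm above the foot, 20 mm above the collar's top; axes as the hardie's (pinch along y, 18 mm thick)
- block: breaking block, fixed: timber, 170 mm long (x), 120 wide (y), 55 high, origin at the centre of its underside. On it a square steel flange, 100x100 mm, 6 thick, with four screw heads 3 mm high (41 mm out in x and y) and two dark lines along x. At the flange's centre one upright bore, 25 mm in diameter (0.5 mm play all round the shank), 1 mm chamfer, 54 deep. Bore and flange are rigidly fixed
- bore_mark (a point): centre of the block at the height of the flange's top (61 mm above the table), axes as the block's: the nominal place of the bore's mouth. Flange and bore were screwed down off-centre: the bore's true centre lies up to 5 mm from here in the block's x and up to 5 mm in its y, differently each time, to be found by feel or seen
- stand: tool stand, fixed to the table: timber 80 mm (its x) by 170 mm (its y), 50 mm high, with two loose round holes 29 mm in diameter 50 mm either side of its centre along y; one holds the hardie, the other the dome stake. Origin at the centre of its underside
- dome_stake: the dome stake, to be left in the stand: same shank and collar as the hardie, but with a round mushroom head 38 mm in diameter, 34 mm above the collar. Origin at the centre of its foot
- teal_heart: small heart-shaped piece of slab glass, 35x36x14 mm, a bystander lying loose on the table, to be left alone; origin at the centre of its underside
- blue_piece_e: pointed piece of slab glass, 45x65x19 mm, a bystander lying loose on the table, to be left alone; origin at the centre of its underside
- cut_star_b: eight-pointed star of slab glass, 100x103x20 mm, a bystander lying loose on the table, to be left alone; origin at the centre of its underside
- pincers: pincers with black handles, 53x165x16 mm, a bystander lying loose on the table, to be left alone; origin at the centre of its underside
- tape_roll: roll of masking tape, 104 mm across, 25 mm high, a bystander lying loose on the table, to be left alone; origin at the centre of its underside
There are look-alikes about, which are no part of the job. What is shaped like the hardie but orange is not meant.

How it is judged (in metres and radians):
On the way, in this order (a step that is already met when the one before it is completed fails the run):
1. the hardie is lifted clear of the stand (height (world z) of hardie above 0.06 m), for 0.1 s.
2. the tilted hardie has the lower edge of its shank in the bore: foot centre below the flange's top while it still leans more than 4 degrees (z of hardie in the frame of bore_mark below -0.0005 m and horizontal distance between hardie and bore_mark below 0.013 m and angle between hardie's own z axis and vertical above 0.07 rad), for 0.05 s.
At the end, for the whole second after the job is handed in: The hardie stands in the bore (foot within 9 mm of the block's centre line), its foot at least 40 mm below the flange's top (42 is fully home), upright within 3 degrees, its blade within 11 degrees of the block's long side (z of hardie in the frame of bore_mark below -0.04 m and horizontal distance between hardie and bore_mark below 0.009 m and angle between hardie's own z axis and vertical below 0.05 rad and angle between the x axis of hardie and the x axis of block, either way round below 0.2 rad); the robot touches nothing.
It fails at once if the hardie is pressed against the block with more than 40 N (contact force between hardie and block above 40 N).
It fails at once if the dome stake is moved more than 15 mm (distance of dome_stake from where it was at the start of the episode above 0.015 m).
It fails at once if another loose thing on the table is moved more than 20 mm (distance of any of teal_heart, blue_piece_e, cut_star_b, pincers, tape_roll from where it was at the start of the episode above 0.02 m).
It also fails if it takes over 67 s, if anything falls off the work surface, if the arm or the gripper's body presses on something with over 40 N, if the wrist force passes 120 N, or if a joint passes its speed limit or range.

## Working session

There is one attempt and no reset: what is moved stays moved. The work goes in short steps, Python scripts to look and compute and a shell command to move; the robot and the scene stay as the last step left them, time stands still between calls to the robot, and variables do not carry over. Pictures are saved under pics/ and viewed, at most 10 in all, crops included, and the job is handed in when it is done.

```bash
mkdir -p pics; ls; cat > h.py <<'E'
import numpy as np,cv2
from rig import sensors,camera,job
from scipy.spatial.transform import Rotation as R
def world(c,st=None):
    Z=c["range_z"].astype(float);v,u=np.mgrid[:384,:512]
    P=np.stack([(u-c["cx"])/c["fx"]*Z,(v-c["cy"])/c["fy"]*Z,Z],-1)
    if "rvec" in c:
        M=cv2.Rodrigues(np.array(c["rvec"],float))[0];W=(P-np.array(c["tvec"]).ravel())@M
    else:
        T=np.array(c["tool_from_camera"]);W=P@T[:3,:3].T+T[:3,3]
        W=W@rot(st).as_matrix().T+np.array(st["ee_pos"])
    W[Z==0]=np.nan
    return W
def rot(st):
    q=st["eef_rot"];return R.from_quat([q[1],q[2],q[3],q[0]])
E
python3 - <<'E'
from h import *
s=sensors.read_state();print({k:np.round(v,3).tolist() for k,v in s.items()})
ims=[]
for n in ["scene","side"]:
    c=camera(n);np.savez(f"{n}0.npz",px=c["pixels"],W=world(c),Z=c["range_z"]);ims.append(c["pixels"]);print(n,c["rvec"],c["tvec"],c["fx"])
    cv2.imwrite(f"pics/{n}0.png",c["pixels"])
E
```

```text
pics
{'clock': 0.0, 'q': [-1.261, 0.399, 0.045, 1.538, -0.019, 1.207, -0.051], 'joint_velocities': [-0.0, -0.001, -0.001, -0.002, -0.001, -0.001, 0.001], 'joint_efforts': [-0.001, -47.513, 1.364, -25.422, 0.012, 0.01, -0.0], 'ee_pos': [258.119, 595.922, 255.264], 'eef_rot': [-0.0, 0.203, 0.979, -0.001], 'wrist_force': [0.096, 0.02, 0.031], 'ft_torque': [-0.047, 0.005, 0.001], 'gripper_force': 0.0, 'width': 85.355}
scene [ 2.18270356 -0.6703657   0.28611797] [-502.24084139  221.68761211  956.09621131] 416.9508947254236
side [ 0.34702959 -2.69417686  1.33959197] [ 523.26281149  193.62866301 1024.56266356] 413.26013422041353
```

View pics/scene0.png

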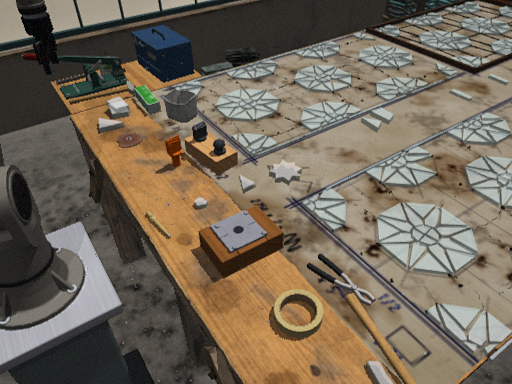

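View pics/side0.png

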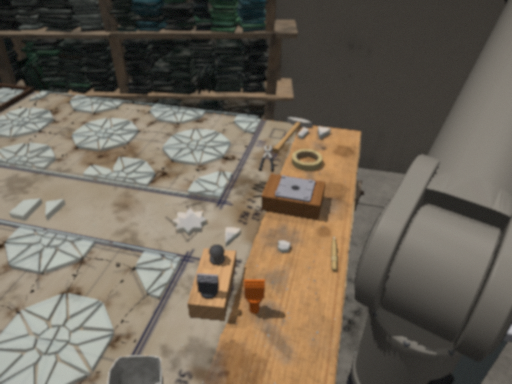

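Scene picture: the dark wedge-bladed tool is in the stand at px (200,131) and the dome stake at (219,147). An orange look-alike stands on the table at (173,150). The block is at (240,238) with its bore near (238,229). In the side view the hardie is at (207,286), the stake at (217,254) and the orange one at (255,290). The hardie is the dark wedge in the stand. I'll confirm this in a crop.

```bash
python3 - <<'E'
from h import *
a=np.load("scene0.npz");b=np.load("side0.npz")
cr=cv2.resize(a["px"][110:280,140:300],None,fx=3.4,fy=3.4,interpolation=cv2.INTER_CUBIC)
cr2=cv2.resize(b["px"][160:330,180:340],None,fx=2.2,fy=2.2,interpolation=cv2.INTER_CUBIC)
cv2.imwrite("pics/crop0.png",cr);
for n,d in (("scene",a),("side",b)):
    W=d["W"];v,u=np.mgrid[:384,:512]
    def reg(m):return W[m]
    if n=="scene": boxes=dict(hardie=(188,120,210,142),stake=(211,136,228,156),stand=(183,130,240,172),block=(195,200,290,275))
    else: boxes=dict(hardie=(195,270,222,300),stake=(208,243,226,264),stand=(185,245,240,320),block=(258,170,330,220))
    for k,(x0,y0,x1,y1) in boxes.items():
        P=W[y0:y1,x0:x1].reshape(-1,3)
        z={"hardie":(62,110),"stake":(62,110),"stand":(44,53),"block":(57,64)}[k]
        m=(P[:,2]>z[0])&(P[:,2]<z[1]);Q=P[m]
        if len(Q)<5: print(n,k,"none");continue
        r=cv2.minAreaRect(Q[:,:2].astype(np.float32))
        print(n,k,len(Q),Q.mean(0).round(1),Q.min(0).round(1),Q.max(0).round(1),np.round(r[0],1),np.round(r[1],1),round(r[2],1))
W=a["W"];print("px",[W[y,x].round(0).tolist() for x,y in [(238,229),(225,229),(247,229),(201,234),(240,211),(283,240)]])
E
```

```text
scene hardie 206 [569.  249.1  86.4] [548.3 238.1  62.2] [594.6 265.8 108.3] [570.3 255.8] [45.6 27.2] 12.1
scene stake 106 [581.7 148.9  82.7] [566.9 136.9  63.4] [601.1 166.7  93.2] [582.7 150.3] [27. 36.] 66.5
scene stand 582 [571.5 191.   49. ] [528.  115.4  44. ] [630.2 286.5  52.9] [577.7 205. ] [ 83.1 173. ] 7.9
scene block 1250 [ 449.7 -168.4   60.2] [ 370.7 -229.    57. ] [ 534.4 -113.5   63.9] [ 452.7 -171.1] [114.5 161.9] 88.2
side hardie 387 [569.6 262.9  89.5] [548.2 244.5  62.6] [593.3 269.7 109.8] [571.1 259. ] [45.  19.4] 13.2
side stake 180 [582.7 163.8  85.1] [566.3 142.9  62.2] [602.6 177.7  94. ] [584.5 160.3] [36.4 34.3] 3.3
side stand 1335 [572.9 218.9  50.1] [527.9 116.4  44. ] [628.3 297.6  53. ] [578.4 207.1] [ 80.8 174.2] 7.5
side block 754 [ 452.1 -159.9   60.9] [ 374.4 -220.3   57. ] [ 535.4 -105.9   64. ] [ 454.6 -162.3] [160.8 114.3] 0.7
px [[457.0, -154.0, 49.0], [426.0, -147.0, 61.0], [471.0, -175.0, 58.0], [374.0, -120.0, 52.0], [523.0, -56.0, -1.0], [538.0, -230.0, 28.0]]
```

View pics/crop0.png

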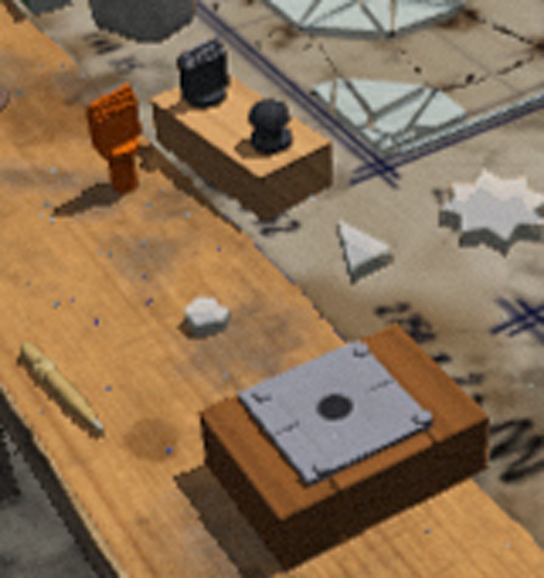

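Crop: the dark wedge-bladed hardie is at crop (203,72), in the stand's far hole. The stake is at (269,125) and the orange look-alike at (115,130) is excluded by its colour. The bore is at (335,405).

The hardie's centre is about (571,257) with the blade heading about 12.6°. The jog interface can't tilt the tool, so I'll pivot the hardie in a light grip against the stand's hole. First I'll hover over it.

```bash
cat >> h.py <<'E'
def go(x,y,z,head):
    """head = wanted heading (deg) of tool y; prints row values"""
    s=sensors.read_state();r=rot(s);M=r.as_matrix()
    d=M.T@(np.array([x,y,z])-s["ee_pos"])/10
    h=np.degrees(np.arctan2(M[1,1],M[0,1]));t=(head-h+90)%180-90
    print("t",round(s["clock"],2),"pos",np.round(s["ee_pos"],1),"head",round(h,1),"d(cm)",d.round(2),"yaw",round(-np.radians(t),3),"F",np.round(s["wrist_force"],1),"w",round(s["width"],1),"q7",round(s["q"][6],2))
E
python3 -c "
from h import *
go(571,257,240,102.6)"
```

```text
t 0.1 pos [258.1 595.9 255.3] head 66.6 d(cm) [-42.18 -18.67   1.57] yaw -0.629 F [-0.7  0.  -0.3] w 85.3 q7 -0.05
```

```bash
python3 -m jog '[{"dx":-4,"dy":-1.8,"yaw":-0.1},{"dx":-8,"dy":-3.6,"yaw":-0.2},{"dx":-12,"dy":-5.4,"yaw":-0.3},{"dx":-16.5,"dy":-7.3,"yaw":-0.4},{"dx":-21,"dy":-9.3,"yaw":-0.5},{"dx":-25.5,"dy":-11.3,"yaw":-0.629},{"dx":-30,"dy":-13.3,"yaw":-0.629},{"dx":-34,"dy":-15,"yaw":-0.629}]' 20
python3 -c "
from h import *
go(571,257,240,102.6)"
```

```text
t 0.1 pos [258.1 595.9 255.3] head 66.6 d(cm) [-42.18 -18.67   1.57] yaw -0.629 F [-0.7  0.  -0.3] w 85.3 q7 -0.05schema error: expected keys dx, dy, dz, yaw, jaw
```

```bash
python3 -m jog '[{"dx":-4,"dy":-1.8,"dz":0,"yaw":-0.1,"jaw":0},{"dx":-8,"dy":-3.6,"dz":0,"yaw":-0.2,"jaw":0},{"dx":-12,"dy":-5.4,"dz":0,"yaw":-0.3,"jaw":0},{"dx":-16.5,"dy":-7.3,"dz":0,"yaw":-0.4,"jaw":0},{"dx":-21,"dy":-9.3,"dz":0,"yaw":-0.5,"jaw":0},{"dx":-25.5,"dy":-11.3,"dz":0.5,"yaw":-0.629,"jaw":0},{"dx":-30,"dy":-13.3,"dz":1,"yaw":-0.629,"jaw":0},{"dx":-34,"dy":-15,"dz":1.5,"yaw":-0.629,"jaw":0}]' 20
python3 -c "
from h import *
go(571,257,240,102.6)"
```

```text
clock: 0.9
ee_pos: [512.2, 320.9, 240.9]
eef_rot: [-0.0, -0.109, 0.994, -0.0]
wrist_force: [0.8, 0.2, 0.1]
width: 85.4
gripper_force: 0.0
t 0.9 pos [512.2 320.9 240.9] head 102.5 d(cm) [-4.35 -7.52  0.09] yaw -0.001 F [0.8 0.2 0.1] w 85.4 q7 1.19
```

```bash
python3 -m jog '[{"dx":-2.2,"dy":-3.8,"dz":0,"yaw":0,"jaw":0},{"dx":-4.3,"dy":-7.5,"dz":0,"yaw":0,"jaw":0},{"dx":-4.3,"dy":-7.5,"dz":0,"yaw":0,"jaw":0}]' 20
python3 - <<'E'
from h import *
s=sensors.read_state();c=camera("wrist");W=world(c,s);cv2.imwrite("pics/w1.png",c["pixels"])
print(np.array(c["tool_from_camera"]).round(3),c["fx"])
z=W[...,2];m=(z>62)&(z<115)
n,l,st,ce=cv2.connectedComponentsWithStats(m.astype(np.uint8))
for i in range(1,n):
    if st[i,4]>80:
        Q=W[l==i];r=cv2.minAreaRect(Q[:,:2].astype(np.float32));print(st[i],Q.mean(0).round(1),np.round(r[0],1),np.round(r[1],1),round(r[2],1),Q[:,2].max())
m=(z>46)&(z<53)
Q=W[m];r=cv2.minAreaRect(Q[:,:2].astype(np.float32));print(np.round(r[0],1),np.round(r[1],1),r[2])
go(571,257,240,102.6)
E
```

```text
clock: 1.2
ee_pos: [573.6, 251.5, 240.9]
eef_rot: [0.001, -0.104, 0.995, -0.003]
wrist_force: [0.7, 0.3, 0.8]
width: 85.4
gripper_force: 0.0
[[   0.      -0.955   -0.297   76.102]
 [   1.      -0.       0.      -0.944]
 [  -0.      -0.297    0.955 -118.19 ]
 [   0.       0.       0.       1.   ]] 300.3889082617237
[ 256   30   23   61 1276] [471.8 237.7  95.2] [472.1 238. ] [44.1 18. ] 14.7 101.9193335414493
[ 138  149   41   39 1217] [581.8 158.9  87.6] [583.6 157.5] [35.4 35.5] 88.1 93.8362716705551
[ 252  150   23   59 1102] [568.  254.8 100.5] [571.6 255.6] [44.8 18. ] 8.9 110.13571551849356
[ 420  218   92   90 2436] [627.  484.9  73.2] [620.9 495.8] [92.2 98.7] 21.8 90.25170889753045
[559.4 339.9] [445.  184.7] 83.5830078125
t 1.25 pos [571.2 255.4 240.7] head 102.2 d(cm) [-0.01  0.16  0.07] yaw -0.007 F [0.2 0.6 0.1] w 85.4 q7 1.34
```

View pics/w1.png

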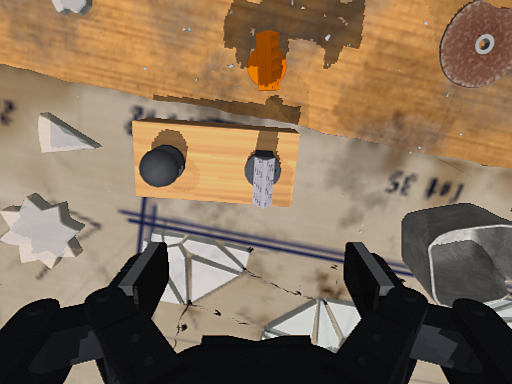

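The wrist view shows the hardie blade at (263,178), the stake at (162,165), the orange look-alike at (267,60) and a bucket at (460,250). The arm was still settling, so I'll measure again at rest.

```bash
cat >> h.py <<'E'
def blobs(lo,hi,minpx=80):
    camera("wrist");s=sensors.read_state();c=camera("wrist");W=world(c,s);z=W[...,2];m=(z>lo)&(z<hi)
    n,l,st,ce=cv2.connectedComponentsWithStats(m.astype(np.uint8))
    for i in range(1,n):
        if st[i,4]>minpx:
            Q=W[l==i];r=cv2.minAreaRect(Q[:,:2].astype(np.float32));print(st[i],Q.mean(0).round(1),np.round(r[0],1),np.round(r[1],1),round(r[2],1),Q[:,2].max().round(1))
    return c,W
E
python3 - <<'E'
from h import *
blobs(62,115);c,W=blobs(72,115)
go(571.5,256,240,102.6)
E
```

```text
[ 246   35   24   59 1252] [471.7 237.9  95.3] [472.2 238. ] [44. 18.] 14.8 102.2
[ 129  151   41   39 1223] [581.8 159.1  87.7] [583.7 157.4] [35.6 35. ] 9.0 94.1
[ 243  153   22   59 1094] [567.9 254.9 100.5] [571.4 255.5] [44.4 17.9] 8.8 110.1
[ 410  222  102   86 2785] [617.5 498.3  72. ] [620.1 497.9] [ 92.1 103.5] 21.1 87.9
[ 243   36   24   59 1248] [471.6 237.9  95.4] [472.1 238. ] [44. 18.] 14.7 103.0
[ 126  152   41   38 1221] [581.8 159.2  87.6] [583.6 157.5] [35.1 35.5] 4.6 94.0
[ 239  156   23   57 1066] [568.4 255.1 101.5] [571.4 255.6] [44.5 17.9] 8.8 110.0
[ 411  227  101   65 1262] [599.8 494.8  78.1] [612.4 495.5] [ 76.3 104.7] 19.1 89.8
[471 294  24  11 134] [649.4 540.6  76.3] [650.3 540.6] [ 5.  23.7] 25.8 82.8
[429 301  24   7  87] [665.8 499.5  75. ] [666.6 497.6] [ 2.9 25.5] 18.0 80.9
t 1.45 pos [567.8 261.8 241. ] head 102.8 d(cm) [-0.23 -0.64  0.1 ] yaw 0.003 F [0.2 0.7 0.2] w 85.5 q7 1.34
```

```bash
python3 -m jog '[{"dx":-0.1,"dy":-0.48,"dz":2,"yaw":0.07,"jaw":100},{"dx":-0.1,"dy":-0.48,"dz":5,"yaw":0.07,"jaw":100},{"dx":-0.1,"dy":-0.48,"dz":7.5,"yaw":0.07,"jaw":100},{"dx":-0.1,"dy":-0.48,"dz":9,"yaw":0.07,"jaw":100},{"dx":-0.1,"dy":-0.48,"dz":9,"yaw":0.07,"jaw":100},{"dx":-0.1,"dy":-0.48,"dz":9,"yaw":0.07,"jaw":100},{"dx":-0.1,"dy":-0.48,"dz":9,"yaw":0.07,"jaw":100}]' 20
python3 - <<'E'
from h import *
blobs(75,115,300)
go(571.5,255.6,88,98.8)
E
```

```text
clock: 2.15
ee_pos: [572.1, 256.2, 153.0]
eef_rot: [0.001, -0.075, 0.997, 0.001]
wrist_force: [0.8, 0.3, -0.5]
width: 52.1
gripper_force: 0.0
[ 231    0   41   90 2902] [471.9 237.9  95.3] [472.1 238. ] [44.2 18. ] 14.7 102.4
[ 242  177   30   84 2257] [567.3 254.9 101.3] [571.4 255.6] [44.9 18. ] 8.7 109.7
[  80  181   59   54 2447] [580.9 160.   87.4] [583.9 157.8] [35.6 35.6] 73.3 93.8
[486 269  26  93 873] [626.8 449.2  79.9] [634.8 458.2] [87.8 19.5] 23.3 87.9
t 2.25 pos [572.  255.9 152.8] head 98.6 d(cm) [ 0.07 -0.03  6.48] yaw -0.003 F [-0.3 -0.8  0. ] w 51.9 q7 1.29
```

```bash
python3 -m jog '[{"dx":0.05,"dy":0,"dz":3,"yaw":0,"jaw":100},{"dx":0.05,"dy":0,"dz":5.5,"yaw":0,"jaw":100},{"dx":0.05,"dy":0,"dz":6.45,"yaw":0,"jaw":100},{"dx":0.05,"dy":0,"dz":6.45,"yaw":0,"jaw":100}]' 25
python3 -m jog '[{"dx":0,"dy":0,"dz":0,"yaw":0,"jaw":255},{"dx":0,"dy":0,"dz":0,"yaw":0,"jaw":255},{"dx":0,"dy":0,"dz":0,"yaw":0,"jaw":255},{"dx":0,"dy":0,"dz":0,"yaw":0,"jaw":255},{"dx":0,"dy":0,"dz":0,"yaw":0,"jaw":255},{"dx":0,"dy":0,"dz":0,"yaw":0,"jaw":255}]' 25
```

```text
clock: 2.65
ee_pos: [570.0, 255.1, 86.0]
eef_rot: [-0.001, -0.075, 0.997, -0.0]
wrist_force: [-0.1, 0.0, 1.0]
width: 52.2
gripper_force: 0.0
clock: 3.25
ee_pos: [571.8, 256.0, 88.5]
eef_rot: [0.001, -0.075, 0.997, 0.001]
wrist_force: [-0.4, 0.0, 6.1]
width: 17.5
gripper_force: 29.7
```

```bash
python3 -m jog '[{"dx":0,"dy":0,"dz":-0.8,"yaw":0,"jaw":255},{"dx":0,"dy":0,"dz":-1.6,"yaw":0,"jaw":255},{"dx":0,"dy":0,"dz":-2.4,"yaw":0,"jaw":255},{"dx":0,"dy":0,"dz":-3.0,"yaw":0,"jaw":255},{"dx":0,"dy":0,"dz":-3.0,"yaw":0,"jaw":255},{"dx":0,"dy":0,"dz":-3.0,"yaw":0,"jaw":255}]' 25
python3 - <<'E'
from h import *
go(571.5,255.6,118,98.8)
s=sensors.read_state();c=camera("wrist");W=world(c,s);cv2.imwrite("pics/w2.png",c["pixels"])
E
```

```text
clock: 3.85
ee_pos: [570.5, 255.3, 116.9]
eef_rot: [-0.0, -0.075, 0.997, 0.0]
wrist_force: [-0.4, -0.1, -2.9]
width: 17.4
gripper_force: 28.6
t 3.85 pos [570.5 255.3 116.9] head 98.6 d(cm) [-0.1   0.01 -0.11] yaw -0.003 F [-0.4 -0.1 -2.9] w 17.4 q7 1.29
```

View pics/w2.png

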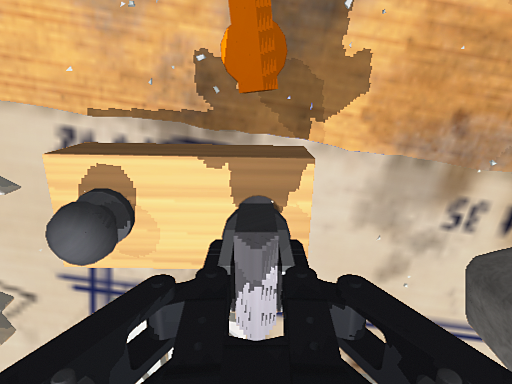

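The wrist view shows the hardie gripped and raised: blade end at (258,240), collar at (258,205), stake untouched at (90,225). Now I'll pivot it against the hole wall.

```bash
cat >> h.py <<'E'
def tilt():
    """hardie lean in the tool x-z plane from the visible blade end face + ridge; + = top towards tool +x"""
    camera("wrist");s=sensors.read_state();c=camera("wrist");W=world(c,s)
    P=(W-np.array(s["ee_pos"]))@rot(s).as_matrix();P=P.reshape(-1,3);P=P[~np.isnan(P[:,0])]
    P=P[(abs(P[:,1])<7)&(abs(P[:,0])<50)&(P[:,2]>-35)&(P[:,2]<28)]
    # end face: max-x envelope per z bin
    e=[(zb,np.percentile(P[(P[:,2]>=zb-1)&(P[:,2]<zb+1),0],95)) for zb in range(-30,28,2) if ((P[:,2]>=zb-1)&(P[:,2]<zb+1)).sum()>8]
    t=[(xb,np.percentile(P[(P[:,0]>=xb-1)&(P[:,0]<xb+1),2],8)) for xb in range(-30,36,3) if ((P[:,0]>=xb-1)&(P[:,0]<xb+1)).sum()>8]
    print("end(z,x)",[(a,round(b,1)) for a,b in e]);print("ridge(x,z)",[(a,round(b,1)) for a,b in t]);return c,W
E
python3 -c "
from h import *
tilt()"
python3 -m jog '[{"dx":-0.3,"dy":0,"dz":0,"yaw":0,"jaw":255},{"dx":-0.6,"dy":0,"dz":0,"yaw":0,"jaw":255},{"dx":-0.9,"dy":0,"dz":0,"yaw":0,"jaw":255},{"dx":-1.2,"dy":0,"dz":0,"yaw":0,"jaw":255},{"dx":-1.5,"dy":0,"dz":0,"yaw":0,"jaw":255},{"dx":-1.8,"dy":0,"dz":0,"yaw":0,"jaw":255},{"dx":-1.8,"dy":0,"dz":0,"yaw":0,"jaw":255},{"dx":-1.8,"dy":0,"dz":0,"yaw":0,"jaw":255}]' 25
python3 -c "
from h import *
go(571.5,255.6,118,98.8)
c,W=tilt();cv2.imwrite('pics/w3.png',c['pixels'])"
```

```text
end(z,x) [(-22, np.float64(16.1)), (-20, np.float64(20.9)), (-18, np.float64(22.2)), (-16, np.float64(22.3)), (-14, np.float64(22.4)), (-12, np.float64(22.5)), (-10, np.float64(22.6)), (-8, np.float64(22.7)), (-6, np.float64(22.7)), (-4, np.float64(22.7)), (-2, np.float64(22.7)), (0, np.float64(22.8)), (2, np.float64(22.7)), (4, np.float64(22.7)), (6, np.float64(22.7)), (8, np.float64(22.7)), (10, np.float64(22.7)), (12, np.float64(22.7)), (14, np.float64(22.6)), (16, np.float64(22.7)), (18, np.float64(22.6)), (20, np.float64(22.7)), (22, np.float64(22.7)), (24, np.float64(22.7)), (26, np.float64(22.6))]
ridge(x,z) [(-21, np.float64(-17.0)), (-18, np.float64(-20.0)), (-15, np.float64(-20.1)), (-12, np.float64(-20.0)), (-9, np.float64(-19.8)), (-6, np.float64(-20.0)), (-3, np.float64(-20.1)), (0, np.float64(-20.0)), (3, np.float64(-20.0)), (6, np.float64(-20.1)), (9, np.float64(-20.1)), (12, np.float64(-20.2)), (15, np.float64(-20.1)), (18, np.float64(-20.0)), (21, np.float64(-19.7))]
clock: 4.8
ee_pos: [586.6, 258.3, 116.3]
eef_rot: [-0.002, -0.075, 0.997, -0.0]
wrist_force: [-4.7, 0
[... 525 characters left out ...]
, (6, np.float64(24.8)), (8, np.float64(25.2)), (10, np.float64(25.6)), (12, np.float64(25.9)), (14, np.float64(26.2)), (16, np.float64(26.7)), (18, np.float64(26.7)), (20, np.float64(27.1)), (22, np.float64(27.6)), (24, np.float64(27.5))]
ridge(x,z) [(-24, np.float64(-15.3)), (-21, np.float64(-16.7)), (-18, np.float64(-17.1)), (-15, np.float64(-17.6)), (-12, np.float64(-18.2)), (-9, np.float64(-18.8)), (-6, np.float64(-19.3)), (-3, np.float64(-19.8)), (0, np.float64(-20.4)), (3, np.float64(-21.0)), (6, np.float64(-21.4)), (9, np.float64(-21.9)), (12, np.float64(-22.6)), (15, np.float64(-23.0)), (18, np.float64(-23.5)), (21, np.float64(-18.2)), (24, np.float64(-1.7)), (27, np.float64(15.5))]
```

The tilt is about 10°, with the top towards tool −x. Now I'll lift it out, carry it over and look at the bore.

```bash
python3 -m jog '[{"dx":0,"dy":0,"dz":-1,"yaw":0,"jaw":255},{"dx":0,"dy":0,"dz":-3,"yaw":0,"jaw":255},{"dx":0,"dy":0,"dz":-6,"yaw":0,"jaw":255},{"dx":0,"dy":0,"dz":-9,"yaw":0,"jaw":255},{"dx":0,"dy":0,"dz":-11,"yaw":0,"jaw":255},{"dx":0,"dy":0,"dz":-11.5,"yaw":0,"jaw":255},{"dx":0,"dy":0,"dz":-11.5,"yaw":0,"jaw":255}]' 25
python3 -m jog '[{"dx":0.2,"dy":-1,"dz":0,"yaw":0,"jaw":255},{"dx":0.8,"dy":-3,"dz":0,"yaw":0,"jaw":255},{"dx":1.8,"dy":-6,"dz":0,"yaw":0,"jaw":255},{"dx":2.9,"dy":-9.5,"dz":0,"yaw":0,"jaw":255},{"dx":4,"dy":-13,"dz":0,"yaw":0,"jaw":255},{"dx":5,"dy":-16.5,"dz":0,"yaw":0,"jaw":255},{"dx":6,"dy":-20,"dz":0,"yaw":0,"jaw":255},{"dx":7,"dy":-23.5,"dz":0,"yaw":0,"jaw":255}]' 25
python3 -m jog '[{"dx":1,"dy":-3.5,"dz":0,"yaw":0.02,"jaw":255},{"dx":2,"dy":-7,"dz":0,"yaw":0.05,"jaw":255},{"dx":3,"dy":-10.5,"dz":0,"yaw":0.08,"jaw":255},{"dx":3.9,"dy":-13.5,"dz":0,"yaw":0.11,"jaw":255},{"dx":4.6,"dy":-16,"dz":0,"yaw":0.14,"jaw":255},{"dx":4.9,"dy":-17.2,"dz":0,"yaw":0.15,"jaw":255},{"dx":4.9,"dy":-17.5,"dz":0,"yaw":0.15,"jaw":255},{"dx":4.9,"dy":-17.5,"dz":0,"yaw":0.15,"jaw":255}]' 25
python3 -m jog '[{"dx":0,"dy":0,"dz":0,"yaw":0,"jaw":255},{"dx":0,"dy":0,"dz":0,"yaw":0,"jaw":255},{"dx":0,"dy":0,"dz":0,"yaw":0,"jaw":255}]' 25
python3 - <<'E'
from h import *
go(530,-165,230,90)
c,W=tilt();go(530,-165,230,90);cv2.imwrite('pics/w4.png',c['pixels']);np.savez("w4.npz",W=W,px=c["pixels"])
E
```

```text
clock: 5.6
ee_pos: [589.5, 258.1, 233.0]
eef_rot: [0.002, -0.075, 0.997, 0.0]
wrist_force: [-0.1, -0.4, -1.9]
width: 17.7
gripper_force: 28.9
clock: 6.4
ee_pos: [552.5, 11.4, 230.8]
eef_rot: [-0.001, -0.074, 0.997, -0.0]
wrist_force: [0.6, -0.2, -2.0]
width: 17.5
gripper_force: 28.7
clock: 7.2
ee_pos: [531.8, -164.7, 231.3]
eef_rot: [-0.0, -0.0, 1.0, 0.0]
wrist_force: [0.2, 0.1, -1.9]
width: 17.3
gripper_force: 28.8
clock: 7.5
ee_pos: [532.4, -163.9, 231.7]
eef_rot: [-0.0, -0.001, 1.0, 0.0]
wrist_force: [0.1, 0.3, -1.9]
width: 17.6
gripper_force: 28.8
t 7.5 pos [ 532.4 -163.9  231.7] head 90.1 d(cm) [ 0.24 -0.11  0.17] yaw 0.002 F [ 0.1  0.3 -1.9] w 17.6 q7 1.89
end(z,x) [(-24, np.float64(19.9)), (-22, np.float64(19.7)), (-20, np.float64(20.0)), (-18, np.float64(20.2)), (-16, np.float64(20.7)), (-14, np.float64(21.1)), (-12, np.float64(21.4)), (-10, np.float64(21.8)), (-8, np.float64(22.2)), (-6, np.float64(22.7)), (-4, np.float64(23.1)), (-2, np.float64(23.4)), (0, np.float64(23.6)), (2, np.float64(24.0)), (4, np.float64(24.3)), (6, np.float64(24.5)), (8, np.float64(25.1)), (10, np.float64(25.1)), (12, np.float64(25.6)), (14, np.float64(25.8)), (16, np.float64(26.2)), (18, np.float64(26.6)), (20, np.float64(26.9)), (22, np.float64(27.1)), (24, np.float64(27.4))]
ridge(x,z) [(-24, np.float64(-15.7)), (-21, np.float64(-16.9)), (-18, np.float64(-17.2)), (-15, np.float64(-17.9)), (-12, np.float64(-18.4)), (-9, np.float64(-18.8)), (-6, np.float64(-19.4)), (-3, np.float64(-20.0)), (0, np.float64(-20.3)), (3, np.float64(-20.8)), (6, np.float64(-21.4)), (9, np.float64(-21.8)), (12, np.float64(-22.4)), (15, np.float64(-22.8)), (18, np.float64(-23.4)), (21, np.float64(-17.9)), (24, np.float64(-0.5)), (27, np.float64(17.0))]
t 7.6 pos [ 532.3 -164.4  231.8] head 90.1 d(cm) [ 0.23 -0.06  0.18] yaw 0.002 F [ 0.2  0.6 -2.8] w 17.7 q7 1.89
```

View pics/w4.png

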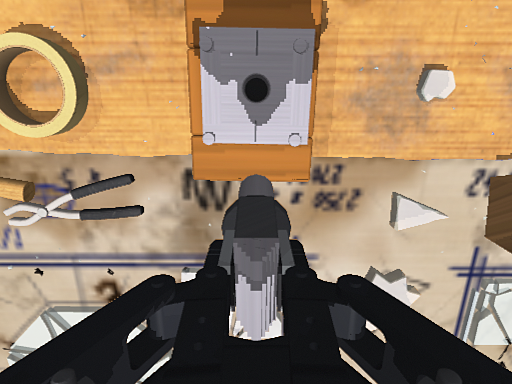

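The wrist view shows the bore at (257,89), the flange screws at (207,45), (300,45), (208,138) and (294,140), and the hardie still tilted at (255,230). I'll now compute the bore and foot positions.

```bash
cat >> h.py <<'E'
def foot(h=True):
    """foot centre (tool frame), lean in deg (+ = top towards tool -x), y-bias from the blade end"""
    from scipy.optimize import least_squares
    camera("wrist");s=sensors.read_state();c=camera("wrist");W=world(c,s)
    P=((W-np.array(s["ee_pos"]))@rot(s).as_matrix()).reshape(-1,3);P=P[~np.isnan(P[:,0])]
    B=P[(abs(P[:,0])<50)&(P[:,2]>-35)&(P[:,2]<24)]
    A=B[abs(B[:,1])<7]
    f=lambda lo,hi,k,v,p:[(b,np.percentile(A[abs(A[:,k]-b)<1,v],p)) for b in np.arange(lo,hi,2.) if (abs(A[:,k]-b)<1).sum()>8]
    e=np.array(f(-12,22,2,0,95));t=np.array(f(-15,17,0,2,8))
    def res(p):
        th,ax,az=p # top centre (ax,az), axis down = (sin th, cos th) in (x,z)
        n=np.array([np.cos(th),-np.sin(th)]);d=np.array([np.sin(th),np.cos(th)])
        return np.r_[(np.c_[e[:,1],e[:,0]]-[ax,az])@n-22,(t-[ax,az])@d]
    r=least_squares(res,[.1,0,-20],loss="soft_l1");th,ax,az=r.x
    E=B[(B[:,2]>-5)&(B[:,2]<10)&(abs(B[:,1])<12)&(abs(B[:,0]-np.interp(B[:,2],e[:,0],e[:,1]))<1)]
    F=np.array([ax+100*np.sin(th),0,az+100*np.cos(th)]);M=rot(s).as_matrix();Fw=M@F+s["ee_pos"]
    print("lean",np.degrees(th).round(2),"rms",np.sqrt((r.fun**2).mean()).round(2),"foot tool",F.round(1),"foot world",Fw.round(1),"blade-end y",E[:,1].min().round(1),E[:,1].max().round(1))
    return th,F,Fw,c,W,s
E
python3 - <<'E'
from h import *
th,F,Fw,c,W,s=foot()
z=W[...,2];px=c["pixels"].astype(int)
g=px.sum(2)
m=np.zeros((384,512),np.uint8);m[65:115,230:285]=(g[65:115,230:285]<120)
n,l,st,ce=cv2.connectedComponentsWithStats(m);i=1+st[1:,4].argmax();print(st[i],ce[i])
T=np.array(c["tool_from_camera"]);M=rot(s).as_matrix()
def ray(u,v,h):
    d=M@(T[:3,:3]@[(u-c["cx"])/c["fx"],(v-c["cy"])/c["fy"],1]);o=M@T[:3,3]+s["ee_pos"];return o+d*(h-o[2])/d[2]
cn=cv2.findContours((l==i).astype(np.uint8),0,cv2.CHAIN_APPROX_NONE)[0][0].reshape(-1,2)
Q=np.array([ray(u,v,60.5) for u,v in cn]);(cx,cy),rad=cv2.minEnclosingCircle(Q[:,:2].astype(np.float32));print("bore",cx,cy,rad,"ell",Q.min(0),Q.max(0))
fz=z[60:125,205:305];print("flange z",np.nanmedian(fz))
for lo,hi in ((57.5,67),(50,67)):
    mm=(z>lo)&(z<hi);mm[170:]=0
    Q=W[mm];r=cv2.minAreaRect(Q[:,:2].astype(np.float32));print(lo,len(Q),np.round(r,1) if 0 else r)
for u,v in ((207,45),(300,45),(208,138),(294,140)):print(ray(u,v,62).round(1))
E
```

```text
lean 9.68 rms 0.1 foot tool [14.6  0.  78.5] foot world [ 517.7 -164.7  153.3] blade-end y -9.9 7.7
[245  78  23  24 438] [256.19634703  89.35616438]
bore 451.774658203125 -165.34878540039062 10.660857200622559 ell [ 441.78339433 -175.49557232   60.5       ] [ 461.79965266 -155.29354422   60.5       ]
flange z 61.58347676854197
57.5 12192 ((452.12640380859375, -168.71209716796875), (111.7976303100586, 143.80499267578125), 89.7872543334961)
50 21121 ((453.09893798828125, -168.836181640625), (120.31453704833984, 151.54437255859375), 89.21776580810547)
[ 414.8 -208.3   62. ]
[ 414.7 -127.    62. ]
[ 495.7 -211.1   62. ]
[ 497.5 -129.    62. ]
```

```bash
python3 -m jog '[{"dx":0.7,"dy":0,"dz":0.5,"yaw":0.01,"jaw":255},{"dx":2,"dy":0,"dz":2,"yaw":0.02,"jaw":255},{"dx":3.5,"dy":0,"dz":3.5,"yaw":0.02,"jaw":255},{"dx":5,"dy":0,"dz":5,"yaw":0.02,"jaw":255},{"dx":6.2,"dy":0,"dz":6.2,"yaw":0.02,"jaw":255},{"dx":6.7,"dy":0,"dz":7,"yaw":0.02,"jaw":255},{"dx":6.76,"dy":0,"dz":7.2,"yaw":0.02,"jaw":255},{"dx":6.76,"dy":0,"dz":7.2,"yaw":0.02,"jaw":255}]' 25
python3 -m jog '[{"dx":0,"dy":0,"dz":0,"yaw":0,"jaw":255},{"dx":0,"dy":0,"dz":0,"yaw":0,"jaw":255},{"dx":0,"dy":0,"dz":0,"yaw":0,"jaw":255}]' 25
python3 - <<'E'
from h import *
th,F,Fw,c,W,s=foot();cv2.imwrite("pics/w5.png",c["pixels"])
go(464.7,-164.2,143,89)
E
```

```text
clock: 8.5
ee_pos: [465.0, -165.1, 159.9]
eef_rot: [0.0, 0.01, 1.0, -0.0]
wrist_force: [0.0, 1.3, -2.3]
width: 17.6
gripper_force: 28.8
clock: 8.8
ee_pos: [465.2, -165.2, 160.2]
eef_rot: [0.001, 0.01, 1.0, -0.0]
wrist_force: [-0.8, -0.3, -2.5]
width: 18.0
gripper_force: 28.8
lean 9.65 rms 0.09 foot tool [14.6  0.  78.5] foot world [ 450.5 -164.9   81.6] blade-end y -9.8 7.8
t 8.9 pos [ 464.9 -165.1  160. ] head 88.9 d(cm) [0.02 0.09 1.7 ] yaw -0.002 F [ 0.3  0.  -2.3] w 17.5 q7 1.91
```

View pics/w5.png

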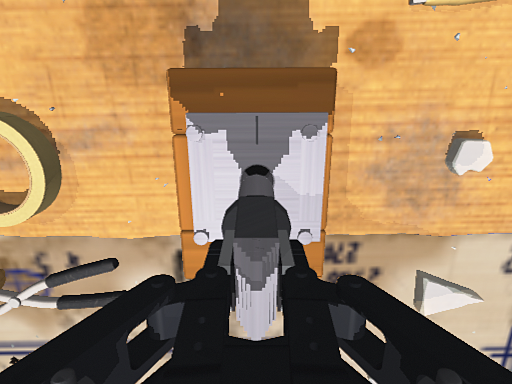

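The wrist view shows the bore's far rim at (257,170), lined up with the tilted shank at (257,185). I'll descend gently.

```bash
python3 -m jog '[{"dx":0,"dy":0.05,"dz":0.5,"yaw":0,"jaw":255},{"dx":0,"dy":0.05,"dz":1,"yaw":0,"jaw":255},{"dx":0,"dy":0.05,"dz":1.4,"yaw":0,"jaw":255},{"dx":0,"dy":0.05,"dz":1.6,"yaw":0,"jaw":255},{"dx":0,"dy":0.05,"dz":1.6,"yaw":0,"jaw":255},{"dx":0,"dy":0.05,"dz":1.6,"yaw":0,"jaw":255}]' 25
python3 -m jog '[{"dx":0,"dy":0,"dz":0.1,"yaw":0,"jaw":255},{"dx":0,"dy":0,"dz":0.2,"yaw":0,"jaw":255},{"dx":0,"dy":0,"dz":0.2,"yaw":0,"jaw":255}]' 25
python3 -m jog '[{"dx":0,"dy":0,"dz":0.1,"yaw":0,"jaw":255},{"dx":0,"dy":0,"dz":0.1,"yaw":0,"jaw":255}]' 25
python3 -m jog '[{"dx":0,"dy":0,"dz":0.1,"yaw":0,"jaw":255},{"dx":0,"dy":0,"dz":0.1,"yaw":0,"jaw":255}]' 25
python3 -c "
from h import *
foot()"
```

```text
clock: 9.5
ee_pos: [464.6, -164.7, 143.8]
eef_rot: [0.0, 0.01, 1.0, 0.0]
wrist_force: [0.2, 0.2, -1.9]
width: 17.8
gripper_force: 28.8
clock: 9.8
ee_pos: [464.5, -164.6, 141.7]
eef_rot: [-0.0, 0.01, 1.0, 0.0]
wrist_force: [-0.4, 0.1, -3.2]
width: 17.6
gripper_force: 28.8
clock: 10.0
ee_pos: [464.5, -164.6, 140.7]
eef_rot: [-0.0, 0.01, 1.0, 0.0]
wrist_force: [-0.2, 0.6, -3.1]
width: 17.3
gripper_force: 28.8
clock: 10.2
ee_pos: [464.5, -164.6, 139.7]
eef_rot: [-0.0, 0.01, 1.0, 0.0]
wrist_force: [-0.2, -0.8, -3.0]
width: 17.5
gripper_force: 28.8
lean 9.59 rms 0.1 foot tool [14.6  0.  78.5] foot world [ 449.9 -164.3   61.2] blade-end y -9.9 7.9
```

```bash
python3 -m jog '[{"dx":0,"dy":0,"dz":0.1,"yaw":0,"jaw":255},{"dx":0,"dy":0,"dz":0.1,"yaw":0,"jaw":255}]' 25
python3 -m jog '[{"dx":0,"dy":0,"dz":0.1,"yaw":0,"jaw":255},{"dx":0,"dy":0,"dz":0.1,"yaw":0,"jaw":255}]' 25
python3 -c "
from h import *
foot()"
```

```text
clock: 10.5
ee_pos: [464.5, -164.6, 138.7]
eef_rot: [-0.0, 0.01, 1.0, 0.0]
wrist_force: [-0.4, -0.0, -2.7]
width: 17.6
gripper_force: 28.8
clock: 10.7
ee_pos: [464.4, -164.6, 137.6]
eef_rot: [-0.0, 0.01, 1.0, 0.0]
wrist_force: [-0.2, 0.2, -1.5]
width: 18.0
gripper_force: 28.8
lean 9.63 rms 0.09 foot tool [14.6  0.  78.5] foot world [ 449.9 -164.3   59.2] blade-end y -9.8 7.8
```

```bash
for i in 1; do python3 -m jog '[{"dx":0,"dy":0,"dz":0.1,"yaw":0,"jaw":255},{"dx":0,"dy":0,"dz":0.1,"yaw":0,"jaw":255}]' 25; done
python3 -m jog '[{"dx":0,"dy":0,"dz":0.1,"yaw":0,"jaw":255},{"dx":0,"dy":0,"dz":0.1,"yaw":0,"jaw":255}]' 25
python3 -c "
from h import *
foot()"
```

```text
clock: 11.0
ee_pos: [464.5, -164.6, 136.7]
eef_rot: [-0.0, 0.01, 1.0, 0.0]
wrist_force: [-0.8, -0.5, -2.0]
width: 18.1
gripper_force: 28.8
clock: 11.2
ee_pos: [464.5, -164.6, 135.6]
eef_rot: [-0.0, 0.01, 1.0, 0.0]
wrist_force: [0.4, 0.4, -2.5]
width: 17.7
gripper_force: 28.8
lean 9.53 rms 0.1 foot tool [14.5  0.  78.6] foot world [ 450.  -164.3   57.1] blade-end y -9.8 7.8
```

```bash
python3 -m jog '[{"dx":0,"dy":0,"dz":0.1,"yaw":0,"jaw":255},{"dx":0,"dy":0,"dz":0.1,"yaw":0,"jaw":255}]' 25
python3 -m jog '[{"dx":0,"dy":0,"dz":0.1,"yaw":0,"jaw":255},{"dx":0,"dy":0,"dz":0.1,"yaw":0,"jaw":255}]' 25
python3 -c "
from h import *
foot()"
```

```text
clock: 11.5
ee_pos: [464.5, -164.6, 134.7]
eef_rot: [-0.0, 0.01, 1.0, 0.0]
wrist_force: [-0.7, 0.1, -1.9]
width: 18.0
gripper_force: 28.8
clock: 11.7
ee_pos: [464.4, -164.6, 133.6]
eef_rot: [-0.0, 0.01, 1.0, 0.0]
wrist_force: [-0.6, 0.7, -2.1]
width: 17.8
gripper_force: 28.8
lean 9.61 rms 0.09 foot tool [14.6  0.  78.5] foot world [ 449.8 -164.3   55.2] blade-end y -9.8 7.8
```

```bash
python3 -m jog '[{"dx":0.15,"dy":0,"dz":0,"yaw":0,"jaw":255},{"dx":0.3,"dy":0,"dz":0,"yaw":0,"jaw":255},{"dx":0.3,"dy":0,"dz":0,"yaw":0,"jaw":255}]' 25
python3 -m jog '[{"dx":0.15,"dy":0,"dz":0,"yaw":0,"jaw":255},{"dx":0.3,"dy":0,"dz":0,"yaw":0,"jaw":255},{"dx":0.3,"dy":0,"dz":0,"yaw":0,"jaw":255}]' 25
python3 -c "
from h import *
foot()"
```

```text
clock: 12.1
ee_pos: [462.9, -164.6, 134.2]
eef_rot: [0.002, 0.01, 1.0, -0.0]
wrist_force: [4.4, 0.4, -4.8]
width: 18.0
gripper_force: 28.5
clock: 12.4
ee_pos: [460.2, -164.6, 134.8]
eef_rot: [0.002, 0.01, 1.0, -0.0]
wrist_force: [5.6, 0.1, 0.1]
width: 17.6
gripper_force: 29.0
lean 7.2 rms 0.1 foot tool [11.1  0.  79. ] foot world [ 449.4 -164.4   55.7] blade-end y -9.8 7.8
```

```bash
python3 -m jog '[{"dx":0.15,"dy":0,"dz":0,"yaw":0,"jaw":255},{"dx":0.3,"dy":0,"dz":0,"yaw":0,"jaw":255},{"dx":0.4,"dy":0,"dz":0,"yaw":0,"jaw":255},{"dx":0.4,"dy":0,"dz":0,"yaw":0,"jaw":255}]' 25
python3 -m jog '[{"dx":0.15,"dy":0,"dz":0,"yaw":0,"jaw":255},{"dx":0.3,"dy":0,"dz":0,"yaw":0,"jaw":255},{"dx":0.4,"dy":0,"dz":0,"yaw":0,"jaw":255},{"dx":0.4,"dy":0,"dz":0,"yaw":0,"jaw":255}]' 25
python3 -c "
from h import *
foot()"
```

```text
clock: 12.9
ee_pos: [456.0, -164.6, 134.7]
eef_rot: [0.002, 0.01, 1.0, -0.0]
wrist_force: [4.4, -0.3, 0.7]
width: 17.5
gripper_force: 29.1
clock: 13.3
ee_pos: [451.6, -164.5, 134.5]
eef_rot: [0.001, 0.01, 1.0, -0.0]
wrist_force: [5.5, 0.3, 1.0]
width: 17.1
gripper_force: 29.1
lean 1.12 rms 0.06 foot tool [ 2.2  0.  79.7] foot world [ 449.6 -164.4   54.8] blade-end y -9.8 7.9
```

```bash
python3 -m jog '[{"dx":0.1,"dy":0,"dz":0,"yaw":0,"jaw":255},{"dx":0.18,"dy":0,"dz":0,"yaw":0,"jaw":255},{"dx":0.18,"dy":0,"dz":0.1,"yaw":0,"jaw":255},{"dx":0.18,"dy":0,"dz":0.1,"yaw":0,"jaw":255}]' 25
python3 -c "
from h import *
foot()"
python3 -m jog '[{"dx":0,"dy":0,"dz":0.1,"yaw":0,"jaw":255},{"dx":0,"dy":0,"dz":0.2,"yaw":0,"jaw":255},{"dx":0,"dy":0,"dz":0.2,"yaw":0,"jaw":255}]' 25
python3 -c "
from h import *
foot()"
```

```text
clock: 13.8
ee_pos: [449.6, -164.4, 133.2]
eef_rot: [0.001, 0.01, 1.0, -0.0]
wrist_force: [5.4, 1.2, 0.7]
width: 17.8
gripper_force: 29.1
lean -0.48 rms 0.1 foot tool [-0.1  0.  79.7] foot world [ 449.9 -164.4   53.5] blade-end y -9.7 7.7
clock: 14.2
ee_pos: [449.6, -164.4, 131.1]
eef_rot: [0.001, 0.01, 1.0, -0.0]
wrist_force: [4.9, 0.4, -0.0]
width: 17.6
gripper_force: 29.1
lean -0.49 rms 0.1 foot tool [-0.1  0.  79.7] foot world [ 449.9 -164.4   51.4] blade-end y -9.9 7.8
```

```bash
python3 -m jog '[{"dx":-0.06,"dy":0,"dz":0.1,"yaw":0,"jaw":255},{"dx":-0.06,"dy":0,"dz":0.2,"yaw":0,"jaw":255},{"dx":-0.06,"dy":0,"dz":0.3,"yaw":0,"jaw":255},{"dx":-0.06,"dy":0,"dz":0.4,"yaw":0,"jaw":255},{"dx":-0.06,"dy":0,"dz":0.4,"yaw":0,"jaw":255}]' 25
python3 -m jog '[{"dx":0,"dy":0,"dz":0.1,"yaw":0,"jaw":255},{"dx":0,"dy":0,"dz":0.2,"yaw":0,"jaw":255},{"dx":0,"dy":0,"dz":0.3,"yaw":0,"jaw":255},{"dx":0,"dy":0,"dz":0.4,"yaw":0,"jaw":255},{"dx":0,"dy":0,"dz":0.4,"yaw":0,"jaw":255}]' 25
python3 -c "
from h import *
foot()"
```

```text
clock: 14.8
ee_pos: [449.8, -164.4, 126.8]
eef_rot: [0.0, 0.01, 1.0, -0.0]
wrist_force: [6.0, 0.1, 0.3]
width: 18.1
gripper_force: 29.0
clock: 15.3
ee_pos: [449.8, -164.4, 122.8]
eef_rot: [0.001, 0.01, 1.0, -0.0]
wrist_force: [6.4, 0.1, -1.6]
width: 17.8
gripper_force: 29.1
lean -0.55 rms 0.08 foot tool [-0.2  0.  79.7] foot world [ 450.1 -164.4   43.1] blade-end y -9.9 7.8
```

```bash
python3 -m jog '[{"dx":-0.1,"dy":0,"dz":0.1,"yaw":0,"jaw":255},{"dx":-0.1,"dy":0,"dz":0.2,"yaw":0,"jaw":255},{"dx":-0.1,"dy":0,"dz":0.3,"yaw":0,"jaw":255},{"dx":-0.1,"dy":0,"dz":0.4,"yaw":0,"jaw":255},{"dx":-0.1,"dy":0,"dz":0.5,"yaw":0,"jaw":255},{"dx":-0.1,"dy":0,"dz":0.5,"yaw":0,"jaw":255}]' 25
python3 -m jog '[{"dx":-0.05,"dy":0,"dz":0.1,"yaw":0,"jaw":255},{"dx":-0.05,"dy":0,"dz":0.2,"yaw":0,"jaw":255},{"dx":-0.05,"dy":0,"dz":0.3,"yaw":0,"jaw":255},{"dx":-0.05,"dy":0,"dz":0.4,"yaw":0,"jaw":255},{"dx":-0.05,"dy":0,"dz":0.5,"yaw":0,"jaw":255},{"dx":-0.05,"dy":0,"dz":0.5,"yaw":0,"jaw":255}]' 25
python3 -c "
from h import *
foot()"
```

```text
clock: 16.0
ee_pos: [450.1, -164.4, 117.5]
eef_rot: [-0.0, 0.01, 1.0, 0.0]
wrist_force: [4.1, -0.3, -1.7]
width: 17.3
gripper_force: 28.8
clock: 16.6
ee_pos: [450.3, -164.3, 112.4]
eef_rot: [-0.001, 0.01, 1.0, 0.0]
wrist_force: [2.8, -0.4, -2.8]
width: 17.8
gripper_force: 28.7
lean -0.07 rms 0.1 foot tool [ 0.5  0.  79.7] foot world [ 449.8 -164.3   32.7] blade-end y -9.8 7.8
```

```bash
python3 -m jog '[{"dx":-0.02,"dy":0,"dz":0.1,"yaw":0,"jaw":255},{"dx":-0.03,"dy":0,"dz":0.2,"yaw":0,"jaw":255},{"dx":-0.03,"dy":0,"dz":0.3,"yaw":0,"jaw":255},{"dx":-0.03,"dy":0,"dz":0.4,"yaw":0,"jaw":255},{"dx":-0.03,"dy":0,"dz":0.5,"yaw":0,"jaw":255},{"dx":-0.03,"dy":0,"dz":0.5,"yaw":0,"jaw":255}]' 25
python3 -m jog '[{"dx":0,"dy":0,"dz":0.1,"yaw":0,"jaw":255},{"dx":0,"dy":0,"dz":0.2,"yaw":0,"jaw":255},{"dx":0,"dy":0,"dz":0.3,"yaw":0,"jaw":255},{"dx":0,"dy":0,"dz":0.4,"yaw":0,"jaw":255},{"dx":0,"dy":0,"dz":0.5,"yaw":0,"jaw":255},{"dx":0,"dy":0,"dz":0.5,"yaw":0,"jaw":255}]' 25
python3 -m jog '[{"dx":0,"dy":0,"dz":0.1,"yaw":0,"jaw":255},{"dx":0,"dy":0,"dz":0.1,"yaw":0,"jaw":255}]' 25
python3 -m jog '[{"dx":0,"dy":0,"dz":0.1,"yaw":0,"jaw":255},{"dx":0,"dy":0,"dz":0.1,"yaw":0,"jaw":255}]' 25
python3 -c "
from h import *
foot()"
```

```text
clock: 17.3
ee_pos: [450.6, -164.3, 107.4]
eef_rot: [-0.001, 0.01, 1.0, 0.0]
wrist_force: [-0.2, 0.3, -3.2]
width: 17.7
gripper_force: 28.7
clock: 17.9
ee_pos: [451.0, -164.3, 102.6]
eef_rot: [-0.0, 0.01, 1.0, 0.0]
wrist_force: [-0.6, -0.3, -2.1]
width: 17.7
gripper_force: 28.7
clock: 18.1
ee_pos: [451.1, -164.3, 101.7]
eef_rot: [-0.0, 0.01, 1.0, 0.0]
wrist_force: [0.7, -0.2, -2.5]
width: 17.7
gripper_force: 28.7
clock: 18.3
ee_pos: [451.1, -164.3, 100.7]
eef_rot: [-0.0, 0.01, 1.0, 0.0]
wrist_force: [-0.0, -0.3, -2.1]
width: 17.4
gripper_force: 28.7
lean -0.2 rms 0.11 foot tool [ 0.3  0.  79.7] foot world [ 450.8 -164.3   21. ] blade-end y -9.9 7.7
```

```bash
python3 -m jog '[{"dx":0,"dy":0,"dz":0.1,"yaw":0,"jaw":255},{"dx":0,"dy":0,"dz":0.1,"yaw":0,"jaw":255}]' 25
python3 -m jog '[{"dx":0,"dy":0,"dz":0.05,"yaw":0,"jaw":255},{"dx":0,"dy":0,"dz":0.05,"yaw":0,"jaw":255}]' 25
python3 -m jog '[{"dx":0,"dy":0,"dz":0.05,"yaw":0,"jaw":255},{"dx":0,"dy":0,"dz":0.05,"yaw":0,"jaw":255}]' 25
python3 -c "
from h import *
foot()"
```

```text
clock: 18.6
ee_pos: [451.1, -164.3, 99.7]
eef_rot: [-0.0, 0.01, 1.0, 0.0]
wrist_force: [-0.1, -0.7, -3.0]
width: 18.1
gripper_force: 28.7
clock: 18.8
ee_pos: [451.2, -164.4, 99.3]
eef_rot: [0.0, 0.01, 1.0, 0.0]
wrist_force: [0.7, -0.1, -1.9]
width: 17.4
gripper_force: 28.8
clock: 19.0
ee_pos: [451.3, -164.4, 99.2]
eef_rot: [0.0, 0.01, 1.0, 0.0]
wrist_force: [-2.1, 0.0, 4.2]
width: 17.6
gripper_force: 29.6
lean -0.21 rms 0.08 foot tool [ 0.3  0.  79.7] foot world [ 451.  -164.4   19.5] blade-end y -9.9 7.7
```

The collar has seated: contact is about 6 N and the foot is at z≈19. I'll release and retreat.

```bash
python3 -m jog '[{"dx":0,"dy":0,"dz":0,"yaw":0,"jaw":180},{"dx":0,"dy":0,"dz":0,"yaw":0,"jaw":140},{"dx":0,"dy":0,"dz":0,"yaw":0,"jaw":100},{"dx":0,"dy":0,"dz":0,"yaw":0,"jaw":100},{"dx":0,"dy":0,"dz":0,"yaw":0,"jaw":100},{"dx":0,"dy":0,"dz":0,"yaw":0,"jaw":100}]' 25
python3 -m jog '[{"dx":0,"dy":0,"dz":-1,"yaw":0,"jaw":100},{"dx":0,"dy":0,"dz":-3,"yaw":0,"jaw":100},{"dx":0,"dy":0,"dz":-6,"yaw":0,"jaw":100},{"dx":0,"dy":0,"dz":-9,"yaw":0,"jaw":100},{"dx":0,"dy":0,"dz":-11,"yaw":0,"jaw":100},{"dx":0,"dy":0,"dz":-11.5,"yaw":0,"jaw":100},{"dx":0,"dy":0,"dz":-11.5,"yaw":0,"jaw":100},{"dx":0,"dy":0,"dz":-11.5,"yaw":0,"jaw":100}]' 25
python3 - <<'E'
from h import *
c,W=blobs(100,125,150);z=W[...,2]
blobs(64.5,72,100)
cv2.imwrite("pics/w6.png",c["pixels"]);go(451,-164,210,89)
E
```

```text
clock: 19.7
ee_pos: [451.1, -164.4, 98.7]
eef_rot: [0.0, 0.01, 1.0, 0.0]
wrist_force: [-0.1, -0.4, -1.0]
width: 51.9
gripper_force: 0.0
clock: 20.5
ee_pos: [450.4, -164.1, 212.9]
eef_rot: [-0.001, 0.01, 1.0, 0.0]
wrist_force: [0.2, 1.1, -0.2]
width: 52.0
gripper_force: 0.0
[ 244  168   23   62 1339] [ 449.1 -165.5  113.9] [ 451.1 -165.7] [17.7 44.6] 89.2 121.0
[235 166  10  33 208] [ 449.8 -179.3   69.4] [ 449.6 -180. ] [ 7.8 29.5] 86.4 71.2
[267 166  10  34 217] [ 450.8 -151.7   69.4] [ 450.9 -150.8] [ 8.3 30.2] 89.5 71.4
t 20.7 pos [ 450.5 -164.2  212.8] head 88.9 d(cm) [-0.05  0.02  0.28] yaw -0.002 F [-0.2  0.4  0.1] w 52.1 q7 1.87
```

View pics/w6.png

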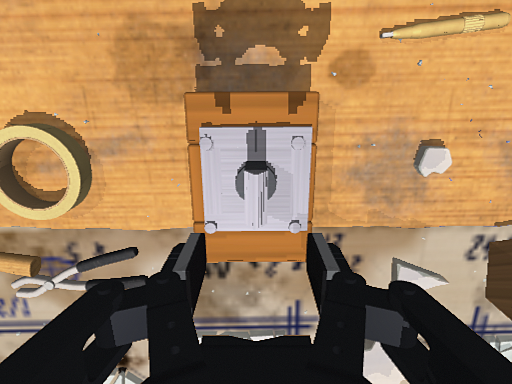

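The wrist view shows the hardie upright at (256,195) with its collar on the flange. Its top measures about 120 mm and the collar top 69 mm. The blade lies along the block's long side and the gripper is clear.

```bash
python3 -c "
from rig import job
print(job.close_job())"
```

```text
the job is handed in; nothing more can be done
None
```

The hardie is fully home in the bore, with its collar on the flange, the blade within about 1° of the block's long side, and released; the job was handed in after about 21 s on the robot's clock, but no verdict was returned.

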